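# Take the sprung pressure roller out of a kraft-tape dispenser

## Robot

A 6-joint arm with a two-finger parallel gripper is mounted at the origin on the work surface. World frame = base frame: x ahead of the robot, y to its left, z up, the work surface at z = 0. Lengths are in m, angles in degrees, forces in N, time in s.
With the tool pointing down it reaches from about 0.25 to 0.725 m from the base axis. Payload 9.7 kg.
Tool frame: the origin (TCP) lies midway between the tips of the shut fingers; the grasp point (between the pads) lies bot.grasp_offset behind it (bot.grasp_offset is the distance from the TCP to the grasp point, in m); x points along the fingers, y is the direction in which the jaws open and shut, and the axes are right-handed (so a half turn about x gives the same grasp; the last joint's range is limited). The gripper opens to 85 mm and grips with 20 to 120 N. Pads are 22 mm wide; open, the fingers measure 114 mm over their backs; the gripper's body (76 mm by 85 mm) begins 54 mm behind the grasp point. The pads swing forward as they close: fully open they stand 13 mm farther back than shut.
Start: joints at [68.01, 4.979, 10.078, 95.1, 0, 90], TCP at [0.206, 0.51, 0.231] pointing down, gripper open.
Joint ranges: [-179.16, 179.16], [-48.56, 103.87], [-65.8, 70.77], [-126.05, 130.52], [-82.76, 87.17], [-180, 180]. Speed limits (degrees/s): [127.2, 127.2, 147.25, 180, 180, 180].

## Interface

Orientations are given as [roll, pitch, yaw] about the fixed x, y, z axes, in that order (R = Rz(yaw) Ry(pitch) Rx(roll)).
In Python, from workcell import status, camera, bot gives the robot as it stands.
- The arm moves only by the shell command python3 -m jog 'ROWS' [OPENING] [FORCE]. ROWS is text: rows parted by semicolons, each of 4 numbers parted by spaces: the shift along the tool's x, y, z in mm, then the turn about the tool's x in degrees. A call has exactly 8 rows; each row is the pose to reach, as a shift and turn from the pose commanded when the call began, along the tool's axes at that moment; what a row does not reach only later rows make up. A row lasts 1/8 s, in which the tool goes at most 62.5 mm and 10.7 degrees, less where a joint would pass 70% of its speed; a pose out of reach is approached as far as the arm can. A call with a gripper value outside its range is refused whole. OPENING is the opening, from 0 (shut) to 1 (fully open), set as the call begins (- or left out, the last holds). The fingers move at their own pace and stop on an object; FORCE is the grip in N (left out, the last holds). Time passes only in rows, so rows that repeat a pose let the fingers close, or fill a call up. It gives the time, the measured TCP pose, the force and the opening at its end, in the units of the state.
- status.get_obs(): the state, without advancing time (a new reading comes with each control period).
- camera(name): name is "side" or "top"; returns a dict with "color" (400x640x3 uint8, red, green, blue), "vfov" (degrees; the focal length in pixels is half the picture's height over the tangent of half this angle, whatever the lens; pixels are square), "cx", "cy" (the principal point, pixels), "rvec" (rotation vector, rad) and "tvec" (3), from world to camera coordinates, as OpenCV has them. Camera axes: x right, y down, z forward; pixel columns grow to the right and rows downward; lengths in m; the calibration is good to about 2 mm. A picture is of the moment at which its call begins. There is no depth.
- bot.job_done(): hands the job in, once; it reports no verdict.
The state is a dict: "time": time; "q": joint angles; "qd": joint speeds; "joint_efforts": joint torques, N m; "ee_pos": TCP position; "tcp_rot": TCP orientation; "wrist_force": force on the tool from outside, world axes, zero at the start; "torque": the same for the moment, N m; "opening": finger opening in m.
Only numpy, scipy, OpenCV 4.12 (cv2) and the standard library are available. Lean on these libraries where they do the work, as an engineer would, in place of code of your own. Each camera call takes 0.05 s, during which the arm holds its last target. There are 200 camera calls.

## Task

The pressure roller of the kraft-tape dispenser has to come out for cleaning. With the forked tool from the wooden block, gently push the collar on the sprung end of the axle towards the roller, as far as the stop you can feel but no harder, so that the axle's tip leaves the side plate, and lift that end up over the plate with the fork. Finish with the tool standing back in its slot, fully home, and the roller laid down (not dropped) in the steel parts tray; force nothing and leave the other things on the bench where they are.

Things in the scene. Friction and masses are not known exactly. Their poses are not given: they have to be found in the camera images.
- dispenser: Fixed grey steel kraft-tape dispenser, 275 x 134 mm. Origin on the bench straight below the middle of the pressure roller. x from the brush tank (-x end) to the brown tape roll (centre x = 112 mm, top 110 mm high); y along the axle to its sprung end; z up. Upright side plates 5 mm thick, inner faces at y = +72 (sprung end) and -43 mm. Between them, ahead of the axle, it is open down to z = 90 mm.
- ear_hole (a point): Axle height (110 mm) on the inner face of the side plate at the sprung end; axes as the dispenser. Here (as at the plain end) the plate rises to an ear, x -20 to +20 mm, flat top 14 mm above this point, with a closed hole, x -5 to +5, z -4 to +6 mm, for the axle end. The sprung tip reaches to the plate's outer face: it must go in over 5 mm to leave the hole; its stop is at 7.5 mm.
- roller: Loose black roller, 30 mm diameter, 76 mm long, about 250 g. Origin at its middle; y along the axle to the sprung end (it can spin about y). Plain end: hub 11 mm wide to y = -42 mm, then an 8 mm stub to -47.5 mm. Sprung end: an 8 mm axle end that slides in towards the roller, with a collar and an open coil spring on it. At first it lies level in both holes, with 1 mm end play.
- fork: Loose forked tool, 98 mm long, 90 g, upright. Origin at the bottom middle of its shank, z up. Wooden handle 20 (x) by 18 mm (y), z 36 to 98 mm, its lower end a square shoulder. Below it a flat steel shank, 10 mm (x) by 4 mm (y), with two tines to x = 21 mm, one above the other: z 0 to 7 and 19 to 27 mm. The jaw between them is 12 mm high, 16 mm deep and opens to +x.
- jaw (a point): Middle of the fork's jaw, at x = 13, z = 13 mm of the tool; axes as the tool.
- block: Fixed wooden tool block 160 x 80 mm, 45 mm high, origin at the middle of its underside, x along its length. The handles of two other tools stand up 40 mm at its -x end.
- slot (a point): Place of the tool's shank axis, on the block's top face; axes as the block. The slot is 34 mm long (x -9 to +25 mm from here), 9 mm wide (y) and 40 mm deep. At home the handle's shoulder sits on the top face, the tool's origin is 36 mm below this point and its jaw opens to +x.
- tray: Fixed steel parts tray 140 (x) by 180 (y) mm, 28 mm high, walls and floor 4 mm; origin at the middle of its underside.
- duct_tape: Roll of grey tape lying flat, 110 mm wide, 48 mm high; leave alone.
- drink: Green drink bottle, 66 mm wide, 210 mm high; leave alone.
- driver: Screwdriver lying on the bench; leave alone.
- marker: Black marker pen lying on the bench, 130 mm long; leave alone.
- carton: Small cardboard carton, 120 x 160 x 80 mm; leave alone.
- pot: White cup, 80 mm wide, 95 mm high; leave alone.
- mallet: Hammer lying on the bench; leave alone.
- spare_tape: Spare roll of kraft tape, 96 mm wide, 70 mm high; leave alone.
- axle_side (a point): Point on the axle at the roller's end face, 38 mm from its middle, sprung end; axes as the roller. From here the coil spring runs to the collar: a disc 20 mm wide, 4 mm thick, clamped on the axle end, its outer face anywhere from 7 to 21 mm from the side plate. The fork goes into that gap, round the axle. Pushing it in takes 3.5 N to start, 6 N at the stop, where the force rises steeply.
Not all that is in view belongs to the job. Leave any green, purple or red look-alike of the roller alone.

How it is judged (in metres and radians):
On the way, in this order (a step that is already met when the one before it is completed fails the run):
1. the fork pushes the sprung axle end in, roller still level (contact force between fork and roller above 3 N and angle between roller's own y axis and vertical above 1.5 rad), for 0.1 s.
2. the sprung end is lifted over the side plate with the fork (axle sloping over 0.12 rad) (angle between roller's own y axis and vertical below 1.45 rad and z of roller in the frame of dispenser above 0.114 m and contact force between fork and roller above 0.3 N), for 0.1 s.
At the end, for the whole second after the job is handed in: The roller lies level and still on the floor of the parts tray (its middle inside the walls and below 24 mm), and the forked tool stands upright in its slot, within 8 mm of its place and down to within 2.5 mm of home (x of roller in the frame of tray between -0.06 and 0.06 m and y of roller in the frame of tray between -0.08 and 0.08 m and height (world z) of roller below 0.024 m and angle between roller's own y axis and vertical between 1.4 and 1.74 rad and linear speed of each of roller, fork below 0.02 m/s and horizontal distance between fork and slot below 0.008 m and height (world z) of fork below 0.0115 m and angle between fork's own z axis and vertical below 0.1 rad); the robot touches nothing.
It fails at once if the fork strains the axle (over 13 N) (contact force between fork and roller above 13 N).
It fails at once if the fork is forced against the dispenser (over 15 N) (contact force between fork and dispenser above 15 N).
It fails at once if the roller is wrenched against the dispenser (over 50 N) (contact force between roller and dispenser above 50 N).
It fails at once if something else on the bench is disturbed (moved over 30 mm) (distance of any of duct_tape, drink, driver, marker, carton, pot, mallet, spare_tape from where it was at the start of the episode above 0.03 m).
It fails at once if the roller or the tool is dropped (moving over 0.7 m/s out of the fingers) ((linear speed of roller above 0.7 m/s and contact force between the fingers and roller below 0.1 N) or (linear speed of fork above 0.7 m/s and contact force between the fingers and fork below 0.1 N)).
It also fails if it takes over 72 s, if anything falls off the work surface, if the arm or the gripper's body presses on something with over 40 N, if the wrist force passes 120 N, or if a joint passes its speed limit or range.

## Working session

There is one attempt and no reset: what is moved stays moved. The work goes in short steps, Python scripts to look and compute and a shell command to move; the robot and the scene stay as the last step left them, time stands still between calls to the robot, and variables do not carry over. Pictures are saved under pics/ and viewed, about 8 in all and at most 12, crops included, and the job is handed in when it is done.

```bash
ls; mkdir -p pics; cat > h.py <<'E'
import numpy as np, cv2
from scipy.spatial.transform import Rotation as Ro
from workcell import status, camera, bot
def K(c):
    h,w=c["color"].shape[:2]; f=h/2/np.tan(np.radians(c["vfov"])/2)
    return np.array([[f,0,c["cx"]],[0,f,c["cy"]],[0,0,1.]])
def ray(c,u,v):
    R=cv2.Rodrigues(np.array(c["rvec"],float))[0]; t=np.array(c["tvec"],float).ravel()
    return -R.T@t, R.T@np.linalg.inv(K(c))@np.array([u,v,1.])
def onz(c,u,v,z):
    o,d=ray(c,u,v); return o+d*(z-o[2])/d[2]
def proj(c,P):
    return cv2.projectPoints(np.array(P,float).reshape(-1,3),np.array(c["rvec"],float),np.array(c["tvec"],float),K(c),None)[0].reshape(-1,2)
def save(c,n,box=None,s=1):
    im=c["color"][:,:,::-1]
    if box: im=im[box[1]:box[3],box[0]:box[2]]
    cv2.imwrite("pics/"+n,cv2.resize(im,None,fx=s,fy=s,interpolation=cv2.INTER_CUBIC))
E
python3 - <<'E'
from h import *
for n in("top","side"):
    c=camera(n); save(c,n+"0.png"); print(n,c["vfov"],c["cx"],c["cy"],ray(c,320,200), {k:v for k,v in c.items() if k not in("color",)})
print(status.get_obs(),bot.grasp_offset)
E
```

```text
pics
top 42.82074741046726 320.3816246288815 195.26793470709018 (array([ 0.36654781, -0.04081429,  1.79428228]), array([ 5.57391670e-02,  7.03548594e-04, -9.98488497e-01])) {'vfov': 42.82074741046726, 'cx': 320.3816246288815, 'cy': 195.26793470709018, 'rvec': array([ 2.17281348, -2.20350781,  0.07086799]), 'tvec': array([-0.03435536,  0.48290449,  1.7666621 ])}
side 42.25167576549775 310.34326343435157 194.70438804651815 (array([-0.32853967, -1.01847019,  0.96301207]), array([ 0.53805667,  0.62765449, -0.56302539])) {'vfov': 42.25167576549775, 'cx': 310.34326343435157, 'cy': 194.70438804651815, 'rvec': array([ 2.06694227, -0.7152958 ,  0.40429944]), 'tvec': array([-0.3955928 ,  0.24077928,  1.36313746])}
{'time': 0.1, 'q': array([6.80110548e+01, 5.00696951e+00, 1.00390148e+01, 9.51000691e+01,
       2.29295223e-03, 8.99996770e+01]), 'qd': array([ 0.00978724, -0.15683392,  0.09910337,  0.05761977, -0.01839955,
       -0.02856593]), 'joint_efforts': array([ 1.49423609e-03, -5.21562302e+01,  4.65652692e+01,  1.59941695e-02,
        1.04783469e-04, -4.45910530e-05]), 'ee_pos': array([0.20584578, 0.50979981, 0.23066355]), 'tcp_rot': array([ -91.93092227,   89.93193756, -113.91954578]), 'wrist_force': array([-0.34281221, -0.42802124, -0.54293221]), 'torque': array([-0.01766994, -0.00826916, -0.01475571]), 'opening': 0.08537573373064825} 0.0187
```

View pics/top0.png

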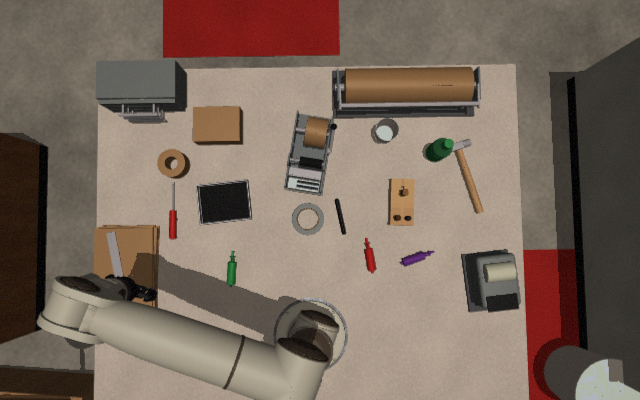

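View pics/side0.png

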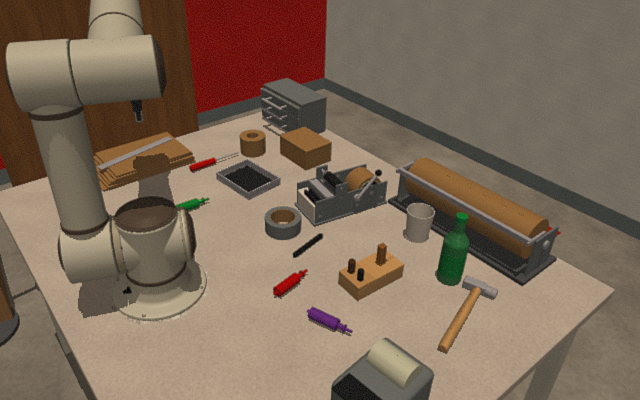

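Both views show the dispenser at top (310,155) / side (342,193). The tool block is at top (401,202) / side (371,273) and the tray at top (224,201).
Things that could be taken for the roller are green at top (232,268), red (370,255), purple (417,258), and black in the dispenser (311,163). I choose the black one. The fork could be the brown handle at the block's top end (404,190) or one of the two dark handles at (397/407,217). I choose the brown one and check both choices in a close crop.

```bash
python3 - <<'E'
from h import *
a=camera("top");b=camera("side")
def cr(c,x0,y0,x1,y1,w,h): return cv2.resize(c["color"][y0:y1,x0:x1,::-1],(w,h),interpolation=cv2.INTER_CUBIC)
A=cr(a,280,105,345,205,390,600)   # x6
B=cr(b,290,160,390,225,400,260)   # x4
C=cr(a,380,170,425,235,235,340)   # 
C=cr(a,384,174,420,230,216,336) # x6
D=cr(b,335,240,405,300,184,157)
o=np.zeros((600,800,3),np.uint8); o[:,:390]=A; o[:260,400:]=B; o[262:598,400:616]=C; 
D=cr(b,335,240,405,300,180,154); o[262:416,620:]=D
cv2.imwrite("pics/crop1.png",o)
E
```

```text
(no output)
```

View pics/crop1.png

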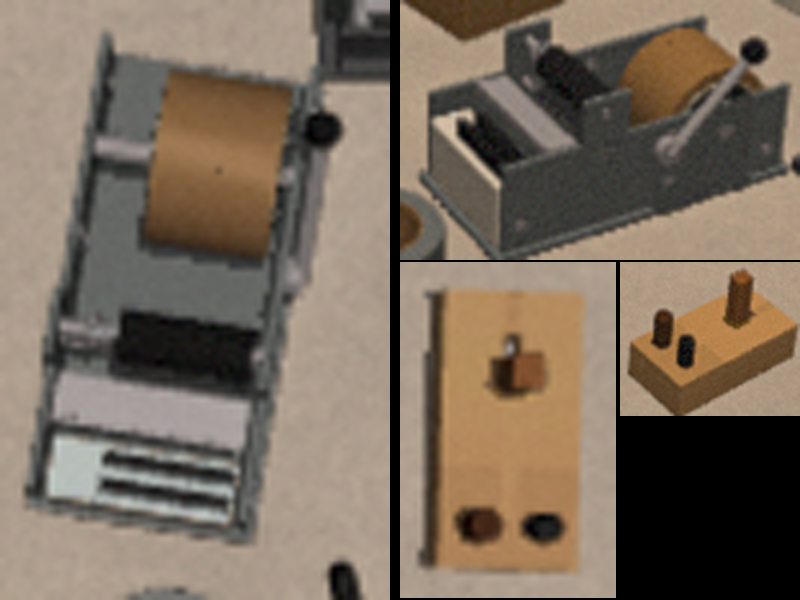

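The crop confirms the choices. The black roller lies between the plates, with its sprung axle end to the image left (world +y) at crop (60,330) and the tape roll towards world +x. The fork is the square brown handle at crop (533,370), with a metal shank showing on its world +x side. The two round dark handles are the other tools. Next I measure.

```bash
python3 - <<'E'
from h import *
a=camera("top");b=camera("side")
im=a["color"].astype(int)
print("handle top R"); print(im[184:200,396:414,0])
# block top face
hsv=cv2.cvtColor(a["color"],cv2.COLOR_RGB2HSV)
m=cv2.inRange(hsv,(8,90,90),(25,255,255)); m[:, :380]=0;m[:,425:]=0;m[:170]=0;m[240:]=0
m=cv2.morphologyEx(m,cv2.MORPH_CLOSE,np.ones((9,9)))
r=cv2.minAreaRect(max(cv2.findContours(m,0,1)[0],key=cv2.contourArea)); print("block",r)
B=[onz(a,*p,0.045) for p in cv2.boxPoints(r)]; print(np.round(B,4))
# roller black in top
v=a["color"].max(2)
print("roller max"); print(v[150:172,284:328])
bs=b["color"].max(2); print("side roller"); print(bs[164:200,318:352])
R=Ro.from_euler("xyz",status.get_obs()["tcp_rot"],degrees=True).as_matrix(); print(R.round(3))
E
```

```text
handle top R
[[182 182 182 181 182 179 177 175 183 182 181 184 181 179 179 180 180 181]
 [181 180 180 179 182 172 166 165 178 180 182 180 180 181 183 180 180 181]
 [180 180 180 183 176 138  86  90 154 183 179 182 182 180 179 181 181 180]
 [180 179 180 177 178 132 113  77 151 183 183 179 181 181 179 182 180 179]
 [182 183 179 181 177 146 151  73 146 169 168 169 181 182 182 182 182 179]
 [180 181 178 167 160 126  91  91 125 120 121 125 176 182 180 179 181 183]
 [182 183 172  97  72  48  54 118 131 132 132 133 162 180 180 183 181 181]
 [179 182 175  92  57  36  54 119 131 131 125 129 155 180 182 182 180 179]
 [183 180 174  95  51  35  53 119 129 126 125 130 146 180 181 181 181 181]
 [179 180 162  93  38  37  52 124 127 128 132 135 145 179 180 183 183 182]
 [180 174 121  93  51  39  55 114 107 115 129 132 151 183 178 182 180 181]
 [182 182 175 120  82  48  52  60  67 104 131 137 182 178 182 179 180 181]
 [181 180 181 174 125 110 112 126 135 179 182 181 178 183 181 180 180 179]
 [180 182 177 180 181 180 181 179 179 183 181 180 179 182 181 180 181 179]
 [182 182 183 180 180 181 180 181 183
[... 3945 characters left out ...]
0  42  41  45  42  27
   32  48  58  93  85 111 145 174]
 [174 172 157 102  80 144 170 169 168 169 167 167 168 167 163 165 168 169
  166 165 168 168 168 170 162 146 143 126 111 104  91  78  74  59  48  56
   40  45  51  48  61 114 145 174]
 [173 172 147 100  76 164 165 168 171 169 168 168 169 169 167 169 169 167
  165 166 166 168 167 169 169 167 170 170 169 170 167 147 147 127 110 109
   94  81  57  67  69 117 173 176]]
side roller
[[ 83  83 108 ... 175 173 179]
 [121 123 167 ... 172 175 175]
 [138 134 126 ... 175 178 175]
 ...
 [ 32  44  65 ...  65  61  61]
 [ 12  32  46 ...  58  58  60]
 [ 13  30  39 ...  56  64  58]]
[[-0.     0.374  0.927]
 [-0.     0.927 -0.374]
 [-1.    -0.001  0.   ]]
```

```bash
python3 - <<'E'
from h import *
a=camera("top");b=camera("side")
def cr(c,x0,y0,x1,y1,s):
    im=cv2.resize(c["color"][y0:y1,x0:x1,::-1],None,fx=s,fy=s,interpolation=cv2.INTER_LANCZOS4)
    for k in range(0,x1-x0,10):
        cv2.line(im,(k*s,0),(k*s,6),(0,0,255),1); cv2.putText(im,str(x0+k),(k*s,16),0,.35,(0,0,255),1)
    for k in range(0,y1-y0,10):
        cv2.line(im,(0,k*s),(6,k*s),(0,0,255),1); cv2.putText(im,str(y0+k),(8,k*s+4),0,.35,(0,0,255),1)
    return im
A=cr(a,284,140,334,200,8); B=cr(b,295,160,345,220,8)
C=cr(b,295,160,391,228,8)
cv2.imwrite("pics/crop2.png",A); cv2.imwrite("pics/crop3.png",C)
E
```

```text
(no output)
```

View pics/crop3.png

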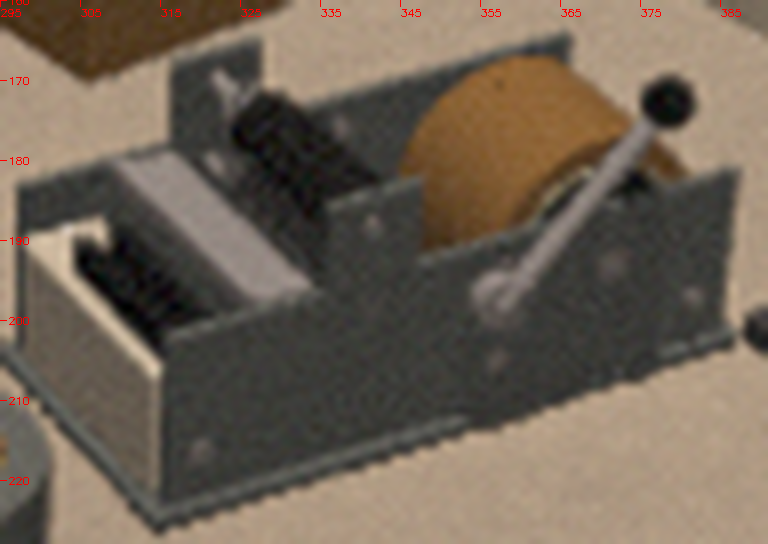

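View pics/crop2.png

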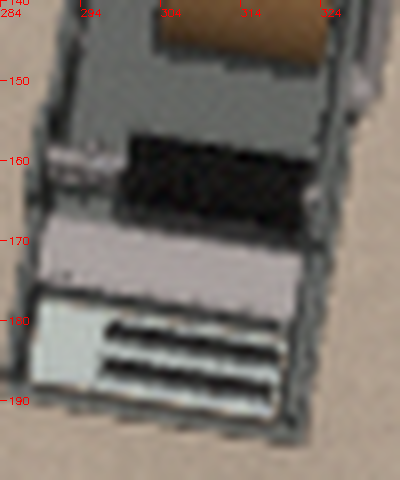

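The crops show the black roller's silhouette ends at top u≈299.2 and 321.4, with its centreline through about (310.3,162.3). The ear tops in the side view are at about (316,168), (327,164.5), (335.5,184) and (347,182). The axle is bright at top (290–299,160), and the collar is probably at u≈295. The handle's top face centre is at top (405.3,191.3).

```bash
python3 - <<'E'
from h import *
a=camera("top");b=camera("side")
M=onz(a,310.3,162.3,.11); L=onz(a,299.2,160.65,.11); Rr=onz(a,321.4,163.95,.11)
ax=L-Rr; th=np.degrees(np.arctan2(-ax[0],ax[1])); print("roller",M,np.linalg.norm(ax),"yaw",th)
P=[onz(b,*p,.124) for p in((335.5,183.9),(347,181.8),(315.8,168),(326.8,164.5))]
print("ears",np.round(P,4))
Q=[onz(b,*p,0) for p in((313.9,225.7),(386.4,202),(294.5,203.3))]
print("base",np.round(Q,4), [np.linalg.norm(Q[0]-q) for q in Q[1:]], np.degrees(np.arctan2(*(Q[1]-Q[0])[1::-1])))
c,s=np.cos(np.radians(th)),np.sin(np.radians(th)); W=lambda x,y,z:M*[1,1,0]+[c*x-s*y,s*x+c*y,z]
E=[W(-20,-48,124),W(20,-48,124),W(-20,72,124),W(20,72,124),W(-20,77,124),W(20,77,124)]
E=[W(x/1e3,y/1e3,.124) for x,y in((-20,-48),(20,-48),(-20,72),(20,72),(-20,77),(20,77))]
print("pred side px",proj(b,E).round(1).tolist()); print("pred top px",proj(a,E).round(1).tolist())
H=onz(a,405.3,191.3,.107); print("handle",H, "pred side",proj(b,H))
# side-view handle mask
x0,y0=368,240
print(b["color"][y0:y0+30,x0:x0+22,0].tolist().__str__().replace("],","]\n"))
# collar zone, averaged
S=sum(camera("top")["color"].astype(float) for _ in range(8))/8
print(S[153:167,286:302].mean(2).round().astype(int))
# spreads of tray
print("tray ctr",onz(a,224.5,201.5,.028))
E
```

```text
roller [ 0.58648146 -0.00914741  0.11      ] 0.07460995194980292 yaw -9.313937836666863
ears [[ 0.5655 -0.045   0.124 ]
 [ 0.6013 -0.0572  0.124 ]
 [ 0.5773  0.0637  0.124 ]
 [ 0.6193  0.0594  0.124 ]]
base [[ 0.4874 -0.0418  0.    ]
 [ 0.7586 -0.0868  0.    ]
 [ 0.5132  0.0909  0.    ]] [np.float64(0.2749899573382746), np.float64(0.1351870362607868)] -9.417558335186673
pred side px [[335.7, 185.8], [346.9, 182.5], [315.8, 167.7], [326.6, 164.7], [315.0, 167.0], [325.8, 164.0]]
pred top px [[323.7, 169.9], [325.5, 157.9], [287.7, 164.5], [289.5, 152.6], [286.2, 164.3], [288.0, 152.4]]
handle [ 0.48565729 -0.3228758   0.107     ] pred side [[381.94305074 244.90223032]]
[[178, 182, 180, 177, 175, 179, 180, 182, 180, 182, 178, 178, 178, 176, 178, 177, 177, 174, 174, 179, 183, 177]
 [186, 185, 181, 181, 178, 182, 181, 178, 178, 179, 181, 180, 180, 185, 180, 181, 183, 176, 180, 176, 176, 172]
 [177, 181, 186, 181, 182, 183, 180, 175, 181, 184, 183, 181, 175, 174, 162, 159, 178, 181, 181, 182, 183, 174]
 [180, 178, 177, 178, 178, 176, 175, 182, 182, 185, 182, 173, 149, 157, 144, 139, 156, 
[... 3071 characters left out ...]
 81  54  51  71  98  98 106  84  99 102  96  34  17]
 [152 146  99  79 111 104  98 105  96 121  86  92 101  98  22  22]
 [155 138  98  76 144 144 147 139 115 106 121 116 119 107  22  23]
 [158 133  98  56  90  95 112 112 118 133 147 131 141 108  22  22]
 [155  94  93  43  91  71  84  74  79 101  97 110  89  50  23  23]
 [151  95  80  35  57  71 101  99  72  87  74  72  60  26  20  19]
 [149  90  75  33  36  53  51  51  49  50  54  71  54  27  18  16]
 [147  62  45  34  41  82  67  67  53  67  67  67  50  26  16  15]
 [149  65  56  36  44  91 102  99  72 102 103  99  51  40  23  25]
 [152  91  96  55  77 114 109 106 105 102 103  98  50  51  45  47]]
tray ctr [0.46458986 0.29165448 0.028     ]
```

```bash
cat >> h.py <<'E'
def go(x,y,z,yaw):
    o=status.get_obs(); R=Ro.from_euler("xyz",o["tcp_rot"],degrees=True).as_matrix()
    d=R.T@(np.array([x,y,z])-o["ee_pos"]); y0=np.degrees(np.arctan2(R[1,1],R[0,1]))
    print("t",round(o["time"],2),"at",o["ee_pos"].round(4),"yaw",round(y0,2),"F",np.round(o["wrist_force"],2),"T",np.round(o["torque"],3),"open",round(o["opening"],4))
    print("shift mm",(d*1e3).round(1),"turn",round(-((yaw-y0+180)%360-180),2))
TH=-9.35; M0=np.array([.5865,-.0091])
def disp(x,y):  # dispenser mm -> world m
    c,s=np.cos(np.radians(TH)),np.sin(np.radians(TH)); return M0+np.array([c*x-s*y,s*x+c*y])/1e3
E
python3 -c "
from h import *
go(.4857,-.3229,.231,87.3); print(disp(-13,64.5))"
```

```text
t 0.9 at [0.2059 0.51   0.2313] yaw 68.01 F [-0.45  0.25 -0.  ] T [-0.064 -0.05  -0.006] open 0.0852
shift mm [ 3.000e-01 -6.675e+02  5.713e+02] turn -19.29
[0.5841517  0.05665512]
```

```bash
python3 -m jog '0 -30 25 -1;0 -72 62 -2;0 -116 100 -4;0 -160 137 -5;0 -204 175 -6;0 -248 212 -8;0 -292 250 -9;0 -334 286 -10' 1 && python3 -c "
from h import *
go(.4857,-.3229,.231,87.3)"
```

```text
time: 1.9
ee_pos: [0.3463, 0.0914, 0.2316]
tcp_rot: [25.5, 89.9, 13.6]
wrist_force: [1.4, 0.6, -0.4]
opening: 0.0853
t 1.9 at [0.3463 0.0914 0.2316] yaw 78.05 F [ 1.39  0.61 -0.37] T [-0.017 -0.063  0.018] open 0.0853
shift mm [   0.6 -376.5  222.2] turn -9.25
```

```bash
python3 -m jog '0 -50 30 -1;0 -103 61 -3;0 -156 92 -4;0 -209 123 -5;0 -262 154 -7;0 -315 186 -8;0 -352 208 -9;0 -374 221 -9.3' && python3 -m jog '0 0 0 0;0 0 0 0;0 0 0 0;0 0 0 0;0 0 0 0;0 0 0 0;0 0 0 0;0 0 0 0' && python3 -c "
from h import *
go(.4857,-.3229,.125,87.3)
c=camera('side'); save(c,'p6.png',(330,150,450,300),4)"
```

```text
time: 2.9
ee_pos: [0.4847, -0.3207, 0.2305]
tcp_rot: [156.3, 90.0, 153.5]
wrist_force: [0.0, 1.3, 0.2]
opening: 0.0853
time: 3.9
ee_pos: [0.4845, -0.3186, 0.2313]
tcp_rot: [132.6, 90.0, 129.9]
wrist_force: [-1.1, 0.4, 0.7]
opening: 0.0854
t 3.9 at [ 0.4845 -0.3186  0.2313] yaw 87.31 F [-1.13  0.4   0.74] T [-0.035 -0.001  0.012] open 0.0854
shift mm [106.3  -4.3   1.4] turn 0.01
```

View pics/p6.png

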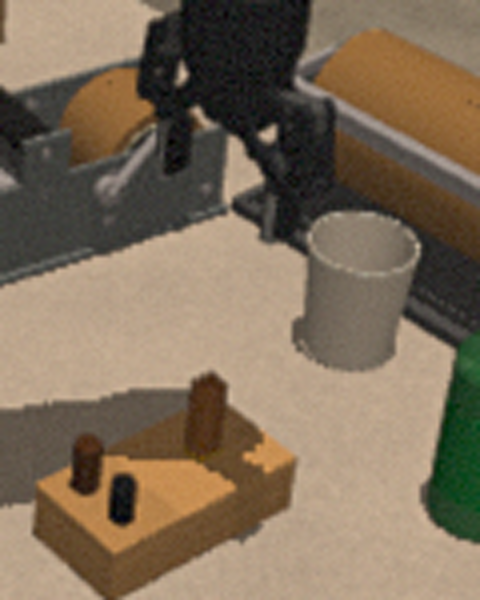

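The gripper hangs open above the block, with the fork handle at crop (207,400) below it and nothing close to the fingers. I descend and grip.

```bash
python3 -m jog '30 -4.3 1.4 0;60 -4.3 1.4 0;90 -4.3 1.4 0;115 -4.3 1.4 0;140 -4.3 1.4 0;160 -4.3 1.4 0;175 -4.3 1.4 0;175 -4.3 1.4 0' 1 && python3 -m jog '0 0 0 0;0 0 0 0;0 0 0 0;0 0 0 0;0 0 0 0;0 0 0 0;0 0 0 0;0 0 0 0' 0 60 && python3 -c "
from h import *
go(.4857,-.3229,.125,87.3)"
```

```text
time: 4.95
ee_pos: [0.4853, -0.3226, 0.0553]
tcp_rot: [148.4, 89.9, 145.7]
wrist_force: [0.4, 0.3, 0.1]
opening: 0.0852
time: 5.95
ee_pos: [0.4859, -0.323, 0.0567]
tcp_rot: [-27.2, 90.0, -29.9]
wrist_force: [-0.9, 1.0, 5.5]
opening: 0.0174
t 5.95 at [ 0.4859 -0.323   0.0567] yaw 87.31 F [-0.87  1.03  5.52] T [ 0.119  0.15  -0.044] open 0.0174
shift mm [-68.3   0.1  -0.2] turn 0.01
```

```bash
python3 -m jog '-8 0 0 0;-20 0 0 0;-40 0 0 0;-65 0 0 0;-90 0 0 0;-120 0 0 0;-145 0 0 0;-153 0 0 0' && python3 -c "
from h import *
go(*disp(-33,64.5),.209,80.65)"
```

```text
time: 6.95
ee_pos: [0.4862, -0.3232, 0.2114]
tcp_rot: [-30.4, 89.8, -33.1]
wrist_force: [0.1, 0.6, -0.6]
opening: 0.0172
t 6.95 at [ 0.4862 -0.3232  0.2114] yaw 87.31 F [ 0.12  0.62 -0.57] T [-0.06   0.035  0.023] open 0.0172
shift mm [  2.  386.4  60.1] turn 6.66
```

```bash
python3 -m jog '0 30 5 1;0 85 13 2;0 140 22 3;0 195 30 4;0 250 39 5;0 305 47 6;0 355 55 6.6;0 386 60 6.6' && python3 -m jog '0 0 0 0;0 0 0 0;0 0 0 0;0 0 0 0;0 0 0 0;0 0 0 0;0 0 0 0;0 0 0 0' && python3 -c "
from h import *
go(*disp(-33,64.5),.1447,80.65)
c=camera('side'); d=camera('top')
A=cv2.resize(c['color'][120:220,290:390,::-1],None,fx=4,fy=4,interpolation=2)
B=cv2.resize(d['color'][120:200,270:350,::-1],None,fx=5,fy=5,interpolation=2)
cv2.imwrite('pics/p7.png',np.hstack([A,B]))"
```

```text
time: 7.95
ee_pos: [0.5637, 0.0622, 0.2085]
tcp_rot: [-173.6, 89.9, 177.2]
wrist_force: [-0.7, -0.5, -0.6]
opening: 0.0169
time: 8.95
ee_pos: [0.5638, 0.0598, 0.2093]
tcp_rot: [-52.1, 90.0, -61.3]
wrist_force: [0.6, -0.6, -0.4]
opening: 0.0171
t 8.95 at [0.5638 0.0598 0.2093] yaw 80.71 F [ 0.63 -0.64 -0.36] T [-0.044 -0.007 -0.004] open 0.0171
shift mm [64.6  0.2  0.6] turn 0.06
```

View pics/p7.png

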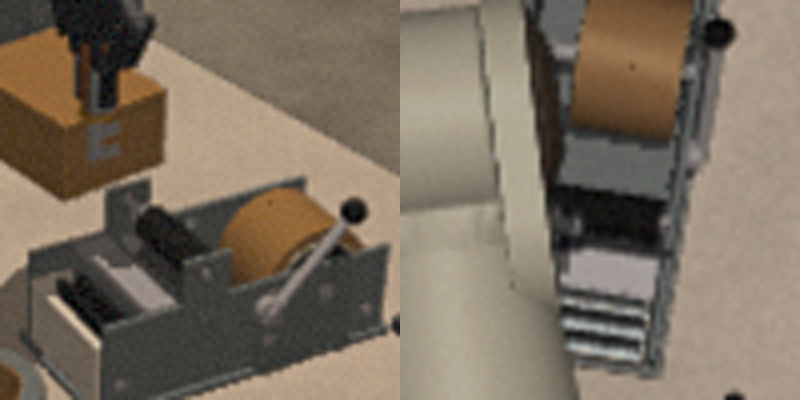

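The side view shows the fork held upright at crop (100,135), its jaw opening to dispenser +x, with nothing in the way. The top view is hidden by the arm. I descend beside the axle.

```bash
python3 -c "
from h import *
c=camera('side'); p=status.get_obs()['ee_pos']; u=np.array([np.cos(np.radians(TH)),np.sin(np.radians(TH)),0])
b=p-[0,0,.0477]
print(proj(c,[b,b+u*.021,b+u*.021+[0,0,.027],b-u*.005])-[290,120]); print((proj(c,[b,b+u*.021,b+u*.021+[0,0,.027],b-u*.005])-[290,120])*4)" ; python3 -m jog '8 0 0 0;20 0 0 0;30 0 0 0;40 0 0 0;48 0 0 0;56 0 0 0;64 0 0 0;64.5 0.2 0.6 0' && python3 -m jog '0 0 0 0;0 0 0 0;0 0 0 0;0 0 0 0;0 0 0 0;0 0 0 0;0 0 0 0;0 0 0 0' && python3 -c "
from h import *
go(*disp(-13,64.5),.1447,80.65)"
```

```text
[[23.46742125 39.45560345]
 [29.30747839 37.89889146]
 [29.53307933 30.30226379]
 [22.06758804 39.82873972]]
[[ 93.86968501 157.82241379]
 [117.22991355 151.59556584]
 [118.13231734 121.20905515]
 [ 88.27035218 159.31495886]]
time: 10.1
ee_pos: [0.5641, 0.0599, 0.1441]
tcp_rot: [-162.2, 89.9, -171.5]
wrist_force: [-0.1, -0.4, -0.3]
opening: 0.0175
time: 11.1
ee_pos: [0.5644, 0.0599, 0.1448]
tcp_rot: [-127.1, 90.0, -136.4]
wrist_force: [0.1, -0.8, -0.4]
opening: 0.0173
t 11.1 at [0.5644 0.0599 0.1448] yaw 80.71 F [ 0.1  -0.84 -0.42] T [-0.024 -0.005 -0.074] open 0.0173
shift mm [ 0.1 -0.  20. ] turn 0.06
```

```bash
python3 -m jog '0 0 3 0;0 0 6 0;0 0 9 0;0 0 12 0;0 0 15 0;0 0 18 0;0 0 20 0;0 0 20 0' && python3 -c "
from h import *
go(*disp(-13,64.5),.1447,80.65)
c=camera('side'); save(c,'p8.png',(300,120,360,200),7)"
```

```text
time: 12.1
ee_pos: [0.5843, 0.0567, 0.1447]
tcp_rot: [-158.3, 90.0, -167.6]
wrist_force: [-0.1, 0.7, -1.1]
opening: 0.0171
t 12.1 at [0.5843 0.0567 0.1447] yaw 80.71 F [-0.07  0.66 -1.06] T [-0.008  0.005  0.002] open 0.0171
shift mm [ 0.  -0.  -0.1] turn 0.06
```

View pics/p8.png

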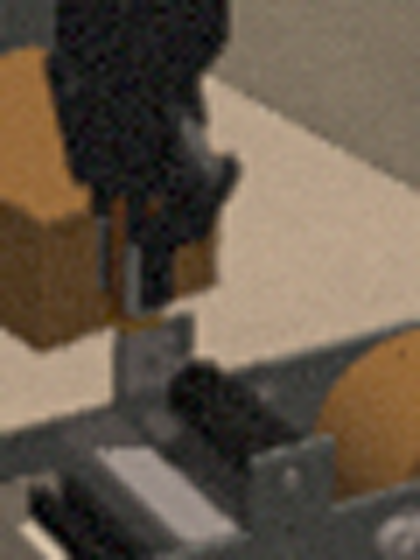

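The fork stands in front of the ear at crop (155,345) with the axle in its jaw and no contact force. Now I push towards the roller in small steps.

```bash
cat >> h.py <<'E'
def feel(n=6):
    F=[];T=[]
    for _ in range(n):
        camera("top"); o=status.get_obs(); F.append(o["wrist_force"]);T.append(o["torque"])
    F=np.mean(F,0);T=np.mean(T,0); c,s=np.cos(np.radians(TH)),np.sin(np.radians(TH)); r=o["ee_pos"][:2]-M0
    print("t",round(o["time"],2),"F disp x,y,z",np.round([c*F[0]+s*F[1],-s*F[0]+c*F[1],F[2]],2),"T",np.round([c*T[0]+s*T[1],-s*T[0]+c*T[1]],3),"tcp disp mm",(1e3*np.array([c*r[0]+s*r[1],-s*r[0]+c*r[1],o["ee_pos"][2]])).round(2))
E
python3 -c "
from h import *; feel()"; python3 -m jog '0 -1 0 0;0 -2 0 0;0 -3 0 0;0 -4 0 0;0 -5 0 0;0 -6 0 0;0 -6 0 0;0 -6 0 0' && python3 -c "
from h import *; feel()"
```

```text
t 12.45 F disp x,y,z [-0.13  0.13 -0.64] T [-0.005 -0.029] tcp disp mm [-13.05  64.56 144.85]
time: 13.45
ee_pos: [0.5832, 0.0508, 0.1448]
tcp_rot: [-10.5, 90.0, -19.8]
wrist_force: [-0.3, 0.1, -1.5]
opening: 0.0173
t 13.75 F disp x,y,z [-0.11 -0.11 -0.97] T [ 0.007 -0.007] tcp disp mm [-13.    58.59 144.78]
```

```bash
python3 -m jog '0 -0.5 0 0;0 -1 0 0;0 -1.5 0 0;0 -2 0 0;0 -2.5 0 0;0 -3 0 0;0 -3.5 0 0;0 -4 0 0' && python3 -c "
from h import *; feel(4)"
```

```text
time: 14.75
ee_pos: [0.5826, 0.0469, 0.1448]
tcp_rot: [86.0, 90.0, 76.7]
wrist_force: [0.2, 1.9, -0.7]
opening: 0.0174
t 14.95 F disp x,y,z [-0.11  0.77 -1.2 ] T [ 0.248 -0.011] tcp disp mm [-12.99  54.66 144.77]
```

```bash
python3 -m jog '0 -0.5 0 0;0 -1 0 0;0 -1.5 0 0;0 -2 0 0;0 -2.5 0 0;0 -3 0 0;0 -3 0 0;0 -3 0 0' && python3 -c "
from h import *; feel(4)"
```

```text
time: 15.95
ee_pos: [0.582, 0.0439, 0.1447]
tcp_rot: [176.8, 90.0, 167.6]
wrist_force: [1.8, 3.9, -1.2]
opening: 0.0172
t 16.15 F disp x,y,z [ 0.18  3.97 -1.58] T [1.045 0.049] tcp disp mm [-13.    51.56 144.75]
```

```bash
python3 -m jog '0 -0.5 0 0;0 -1 0 0;0 -1.5 0 0;0 -2 0 0;0 -2.5 0 0;0 -3 0 0;0 -3.5 0 0;0 -3.5 0 0' && python3 -c "
from h import *; feel(4)"
```

```text
time: 17.15
ee_pos: [0.5815, 0.0405, 0.1448]
tcp_rot: [92.2, 90.0, 82.9]
wrist_force: [0.4, 4.6, -3.1]
opening: 0.0175
t 17.35 F disp x,y,z [ 0.09  5.41 -2.18] T [1.314 0.056] tcp disp mm [-12.99  48.15 144.79]
```

```bash
python3 -m jog '0 -0.3 0 0;0 -0.6 0 0;0 -0.9 0 0;0 -1.2 0 0;0 -1.5 0 0;0 -1.8 0 0;0 -2 0 0;0 -2 0 0' && python3 -c "
from h import *; feel(4)"
```

```text
time: 18.35
ee_pos: [0.5812, 0.0387, 0.1448]
tcp_rot: [87.0, 90.0, 77.8]
wrist_force: [0.8, 5.5, -1.3]
opening: 0.017
t 18.55 F disp x,y,z [-0.57  6.08 -2.72] T [1.454 0.044] tcp disp mm [-12.96  46.29 144.85]
```

```bash
python3 -m jog '0 -0.1 0 0;0 -0.2 0 0;0 -0.3 0 0;0 -0.4 0 0;0 -0.5 0 0;0 -0.6 0 0;0 -0.7 0 0;0 -0.7 0 0' && python3 -c "
from h import *; feel(4)"
```

```text
time: 19.55
ee_pos: [0.5811, 0.038, 0.1448]
tcp_rot: [88.9, 90.0, 79.7]
wrist_force: [0.8, 5.2, -3.6]
opening: 0.0172
t 19.75 F disp x,y,z [-0.09  6.4  -2.4 ] T [1.518 0.075] tcp disp mm [-12.98  45.66 144.83]
```

```bash
python3 -m jog '-1 0 0 0;-2 0 0 0;-3 0 0 0;-4 0 0 0;-5 0 0 0;-6 0 0 0;-7 0 0 0;-8 0 0 0' && python3 -c "
from h import *; feel(4)"
```

```text
time: 20.75
ee_pos: [0.5811, 0.0381, 0.1528]
tcp_rot: [88.9, 90.0, 79.6]
wrist_force: [0.5, 6.9, -2.5]
opening: 0.0172
t 20.95 F disp x,y,z [ 0.06  6.17 -2.44] T [1.602 0.017] tcp disp mm [-12.95  45.69 152.86]
```

```bash
python3 -m jog '-1.5 0 0 0;-3 0 0 0;-4.5 0 0 0;-6 0 0 0;-7.5 0 0 0;-9 0 0 0;-10.5 0 0 0;-12 0 0 0' && python3 -c "
from h import *; feel(4)
c=camera('side'); save(c,'p9.png',(300,130,360,200),8)"
```

```text
time: 21.95
ee_pos: [0.5811, 0.038, 0.1649]
tcp_rot: [74.7, 90.0, 65.4]
wrist_force: [0.9, 6.0, -2.6]
opening: 0.0174
t 22.15 F disp x,y,z [ 0.07  6.14 -1.96] T [1.513 0.006] tcp disp mm [-12.92  45.61 164.91]
```

View pics/p9.png

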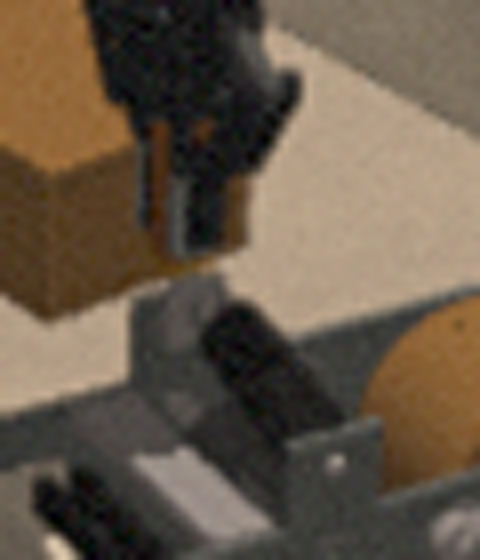

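The side view shows the sprung end raised well above its ear and sloping from the plain end at crop (335,460). The forces are normal. Next I let the spring out over the ear, lower the end to rest there, and feel for it.

```bash
python3 -m jog '0 1.2 0 0;0 2.4 0 0;0 3.6 0 0;0 4.8 0 0;0 6 0 0;0 7.2 0 0;0 8.4 0 0;0 9.3 0 0' && python3 -c "
from h import *; feel(4)"; python3 -m jog '0.5 0 0 0;1 0 0 0;1.5 0 0 0;2 0 0 0;2.5 0 0 0;3 0 0 0;3.5 0 0 0;3.5 0 0 0' && python3 -c "
from h import *; feel(4)"
```

```text
time: 23.2
ee_pos: [0.5824, 0.0464, 0.1646]
tcp_rot: [-104.5, 89.9, -113.8]
wrist_force: [-0.6, -0.9, -3.0]
opening: 0.0173
t 23.4 F disp x,y,z [-0.15 -0.55 -2.47] T [-0.16   0.046] tcp disp mm [-13.03  54.43 164.7 ]
time: 24.4
ee_pos: [0.5826, 0.047, 0.1614]
tcp_rot: [28.2, 90.0, 18.9]
wrist_force: [-0.2, 0.1, -0.6]
opening: 0.0175
t 24.6 F disp x,y,z [-0.34 -0.01 -0.2 ] T [-0.01  -0.009] tcp disp mm [-12.96  54.66 161.36]
```

```bash
python3 -m jog '0.5 0.5 0 0;1 1 0 0;1.5 2 0 0;1.5 2 0 0;1.5 2 -2 0;1.5 2 -4 0;1.5 2 -7 0;1.5 2 -10 0' && python3 -c "
from h import *; feel(2)"; python3 -m jog '0 0 -4 0;0 0 -8 0;0 0 -12 0;0 0 -16 0;0 0 -20 0;-4 0 -22 0;-10 0 -22 0;-20 0 -22 0' && python3 -c "
from h import *; feel(2)
c=camera('side'); save(c,'p10.png',(300,130,360,200),8)"
```

```text
time: 25.6
ee_pos: [0.5728, 0.0506, 0.1598]
tcp_rot: [98.9, 90.0, 89.6]
wrist_force: [-0.4, -0.1, -0.9]
opening: 0.0172
t 25.7 F disp x,y,z [-0.06  0.08 -0.53] T [ 0.018 -0.04 ] tcp disp mm [-23.29  56.66 159.94]
time: 26.7
ee_pos: [0.5513, 0.0541, 0.1803]
tcp_rot: [-149.7, 90.0, -159.0]
wrist_force: [-1.1, -0.3, -1.1]
opening: 0.0175
t 26.8 F disp x,y,z [-0.53 -0.54 -0.64] T [0.013 0.02 ] tcp disp mm [-44.35  56.73 181.44]
```

View pics/p10.png

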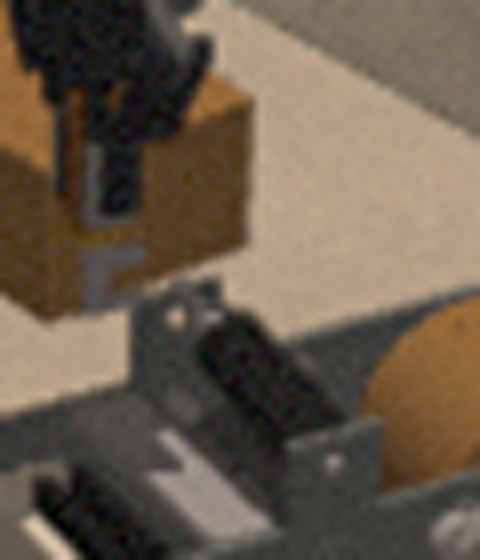

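The picture shows the axle resting on top of the ear at crop (210,295). The ear hole is empty at (177,317) and the fork is free and upright. I return the tool.

```bash
python3 -c "
from h import *
go(.4859,-.3230,.209,87.31)"
```

```text
t 26.85 at [0.5518 0.0541 0.1807] yaw 80.71 F [-0.25 -0.24 -1.1 ] T [-0.028 -0.078 -0.024] open 0.0176
shift mm [ -28.5 -382.8   -4.1] turn -6.6
```

```bash
python3 -m jog '-20 0 0 0;-28 -40 0 -1;-28 -95 -1 -2;-28 -150 -2 -3;-28 -205 -2 -4;-28 -260 -3 -5;-28 -315 -4 -6;-28 -360 -4 -6.6' && python3 -m jog '0 -22 0 0;0 -22 0 0;0 -22 0 0;0 -22 0 0;0 -22 0 0;0 -22 0 0;0 -22 0 0;0 -22 0 0' && python3 -c "
from h import *
go(.4859,-.3230,.0567,87.31); c=camera('side'); p=status.get_obs()['ee_pos']; b=p-[0,0,.0477]; a=np.radians(-2.7); u=np.array([np.cos(a),np.sin(a),0])
print(proj(c,[b-u*.005,b+u*.021,b+u*.021+[0,0,.027],b+u*.021+[0,0,.007]]))
q=proj(c,[b])[0].astype(int); print(q); x0,y0=q-[30,45]
im=cv2.resize(c['color'][y0:y0+70,x0:x0+60,::-1],None,fx=8,fy=8,interpolation=2)
for k in proj(c,[b-u*.005,b+u*.021,b+u*.021+[0,0,.027]]): cv2.circle(im,tuple(int(i) for i in (k-[x0,y0]+.5)*8),3,(0,0,255),-1)
cv2.imwrite('pics/p11.png',im)"
```

```text
time: 27.85
ee_pos: [0.4886, -0.3026, 0.2076]
tcp_rot: [165.8, 90.0, 163.1]
wrist_force: [0.9, -0.8, -0.7]
opening: 0.0175
time: 28.85
ee_pos: [0.4882, -0.3225, 0.2078]
tcp_rot: [-79.8, 90.0, -82.5]
wrist_force: [-0.7, 0.7, -1.4]
opening: 0.0174
t 28.85 at [ 0.4882 -0.3225  0.2078] yaw 87.31 F [-0.65  0.68 -1.37] T [ 0.013 -0.023 -0.01 ] open 0.0174
shift mm [151.1  -0.6  -2.3] turn -0.0
[[383.03688679 228.98063319]
 [390.49547089 225.47198745]
 [391.57784694 217.00996963]
 [390.77374644 223.29642872]]
[384 228]
```

View pics/p11.png

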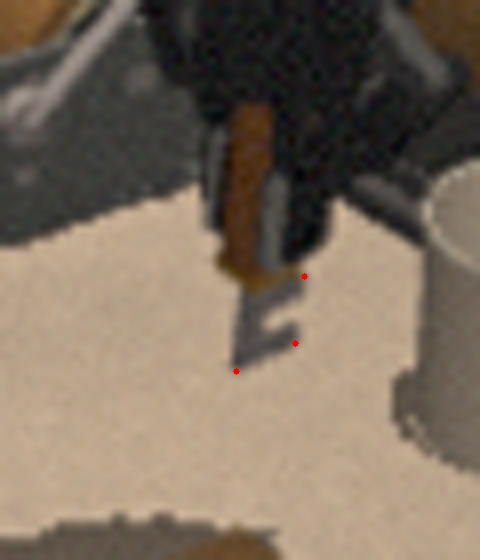

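The fork sits in the grip as predicted (red marks on its corners), so it has not slipped. I lower it into the slot.

```bash
python3 -m jog '20 -0.3 -2 0;45 -0.6 -2.3 0;70 -0.6 -2.3 0;90 -0.6 -2.3 0;105 -0.6 -2.3 0;115 -0.6 -2.3 0;122 -0.6 -2.3 0;128 -0.6 -2.3 0' && python3 -c "
from h import *; go(.4859,-.3230,.0567,87.31)"; python3 -m jog '4 0 0 0;8 0 0 0;12 0 0 0;15 0 0 0;18 0 0 0;20 0 0 0;22 0 0 0;22 0 0 0' && python3 -c "
from h import *; go(.4859,-.3230,.0567,87.31)"
```

```text
time: 29.9
ee_pos: [0.4861, -0.3232, 0.0798]
tcp_rot: [-31.6, 90.0, -34.3]
wrist_force: [-0.2, 0.0, -0.3]
opening: 0.0172
t 29.9 at [ 0.4861 -0.3232  0.0798] yaw 87.31 F [-0.19  0.04 -0.32] T [-0.081  0.021  0.03 ] open 0.0172
shift mm [23.1  0.2 -0.2] turn -0.0
time: 30.9
ee_pos: [0.4858, -0.323, 0.0577]
tcp_rot: [137.5, 90.0, 134.8]
wrist_force: [0.3, -0.7, -0.7]
opening: 0.0175
t 30.9 at [ 0.4858 -0.323   0.0577] yaw 87.31 F [ 0.31 -0.7  -0.65] T [-0.038  0.006 -0.001] open 0.0175
shift mm [ 1.  -0.   0.1] turn -0.0
```

```bash
python3 -m jog '0.3 0 0 0;0.6 0 0 0;0.9 0 0 0;1.2 0 0 0;1.4 0 0 0;1.4 0 0 0;1.4 0 0 0;1.4 0 0 0' && python3 -m jog '0 0 0 0;0 0 0 0;0 0 0 0;0 0 0 0;-20 0 0 0;-60 0 0 0;-110 0 0 0;-150 0 0 0' 1 && python3 -c "
from h import *; 
a=camera('side');S=a['color'][238:252,374:392,0]; print(S)
go(*disp(0,3),.200,170.65)"
```

```text
time: 31.9
ee_pos: [0.4859, -0.3231, 0.0567]
tcp_rot: [-27.6, 90.0, -30.3]
wrist_force: [-2.3, 0.6, 4.9]
opening: 0.0173
time: 32.9
ee_pos: [0.4859, -0.3231, 0.2085]
tcp_rot: [-31.9, 89.9, -34.6]
wrist_force: [0.5, 0.6, -0.2]
opening: 0.0854
[[190 197 189 193 190 193 191 186 184 188 190 190 185 190 190 190 188 192]
 [194 197 191 189 189 194 192 186 189 192 188 187 190 187 190 188 189 190]
 [191 195 188 192 187 188 190 193 188 193 191 191 188 192 190 190 186 186]
 [193 192 189 189 191 189 196 196 192 192 189 189 187 192 189 186 186 186]
 [187 190 192 195 196 197 189 187 153 173 195 198 196 191 189 187 186 190]
 [191 195 193 196 192 189 146 109  89 110 156 195 195 189 191 189 187 188]
 [190 192 194 185 143 114  86  67  69  71 110 156 192 198 188 189 191 191]
 [188 188 191 160  95  71  67  70  66  75  73 105 159 193 192 188 189 191]
 [193 196 187 127  73  78  69  76  73  77  78  77 121 188 189 189 187 191]
 [190 200 191 110  70  77  88  86  84  85  74  77 123 193 190 187 188 190]
 [129 134 126  81  69  76  82  80  85  83  75  77 130 195 192 189 190 190]
 [ 93  93  93  70  70  75  76  81  85  82  78  81 126 189 196 185 193 185]
 [ 95  98  93  74  75  74  78  88  86  81  74  73  97 144 190 190 187 186]
 [ 94  99  93  75  74  74  76  85  76  83  67  76  83 105 140 190 192 190]]
t 32.95 at [ 0.4869 -0.3237  0.2138] yaw 87.31 F [-1.74  1.65  3.53] T [ 0.068  0.098 -0.056] open 0.0853
shift mm [ 13.1 321.9  85. ] turn -83.34
```

The tool seated with about 5 N of contact at the start height, and its handle top is back at the starting side pixel row (242). Now I locate the tilted roller from the top view.

```bash
python3 - <<'E'
from h import *
a=camera("top"); v=a["color"].max(2).astype(int)
for u in (302,305,310,315,319): print(u,v[150:174,u])
print(v[156:166,286:304])
# predicted edges for slope .15 about plain end at y=-45
def W(x,y,z): return np.r_[disp(x,y),z/1e3]
for y in (-35,0,35):
    z=110+.15*(y+45); print(y,proj(a,[W(15,y,z),W(-15,y,z),W(0,y,z)]).round(1).tolist())
E
```

```text
302 [101 104 104 103 102  92  33  23  26  23  19  24  19  15  17  31  45  42
  76 144 167 165 165 166]
305 [103 103 104 104 105  98  69  18  20  20  22  24  27  18   5  21  35  42
  49 106 167 167 166 167]
310 [104 103 105 100 102 105  97  76  17  26  24  25  24  22  20   7  20  31
  42  74 143 168 167 167]
315 [104 105 104 104 104 102 104  99  72  19  19  18  24  22  28  29  13  30
  50  41  81 149 170 168]
319 [102 103 101 103 102 104 103 103  91  38  11  15  23  18  27  25  15  15
  24  30  51 110 170 174]
[[172 165  98  86  40  35  67 106 103  99  95 104 102 102  96  49  33  54]
 [170 163 100 112  87  85  90 104 102  92 129  99 102  98  77  39  23  20]
 [168 159 101 150 149 146 132 126 120 103 133 106  96  88  84  43  26  22]
 [170 149  99  86 120 121 133 144 141 115 104 125 109 106 125  23  23  24]
 [177 138  98  52  80  85  72  79  89 108 145 104 109 109  55  27  19  24]
 [171  96  96  43  97 120  85  90  92  91  99  82  99  88  58  24  24  24]
 [167  96  83  29  60  74 106 108 106  82  74  71  75  65  24  23  19  16]
 [163  91  73  34  41  53  53  54  51  51  52  55  59  56  26  16  15  18]
 [162  65  48  33  46  85  67  65  53  71  71  68  65  41  14  11  17  11]
 [164  68  56  38  46  94 100 102  74 104 105 106 102  52  34  32  31  21]]
-35 [[321.4, 159.4], [320.0, 168.2], [320.7, 163.8]]
0 [[310.9, 157.6], [309.6, 166.5], [310.2, 162.0]]
35 [[300.4, 155.8], [299.0, 164.7], [299.7, 160.3]]
```

```bash
python3 -c "
from h import *
go(*disp(1,1),.200,170.65)"; python3 -m jog '0 0 0 -8;0 60 -5 -17;0 110 0 -27;0 160 20 -37;0 200 40 -47;0 240 60 -57;0 280 75 -67;0 310 82 -75' 0.65 25 && python3 -m jog '0 0 0 -4;0 0 0 -8.3;0 0 0 -8.3;0 0 0 -8.3;0 0 0 -8.3;0 0 0 -8.3;0 0 0 -8.3;0 0 0 -8.3' && python3 -c "
from h import *
go(*disp(1,1),.098,170.65)"
```

```text
t 33.0 at [ 0.4871 -0.3238  0.2114] yaw 87.31 F [0.23 0.08 0.64] T [-0.003  0.023 -0.034] open 0.0855
shift mm [ 10.8 320.   85.5] turn -83.34
time: 34.0
ee_pos: [0.5827, -0.0155, 0.2053]
tcp_rot: [102.7, 89.9, 175.3]
wrist_force: [-0.3, -0.6, 0.3]
opening: 0.0555
time: 35.0
ee_pos: [0.5824, -0.0172, 0.2064]
tcp_rot: [-101.5, 90.0, -20.9]
wrist_force: [0.2, -0.4, 0.3]
opening: 0.0551
t 35.0 at [ 0.5824 -0.0172  0.2064] yaw 170.6 F [ 0.19 -0.41  0.28] T [0.018 0.043 0.07 ] open 0.0551
shift mm [108.4  -3.7   9.7] turn -0.05
```

```bash
python3 -m jog '15 -3.7 9.7 0;35 -3.7 9.7 0;55 -3.7 9.7 0;72 -3.7 9.7 0;86 -3.7 9.7 0;97 -3.7 9.7 0;104 -3.7 9.7 0;107 -3.7 9.7 0' && python3 -c "
from h import *
go(*disp(1,1),.098,170.65)"; python3 -m jog '0 0 0 0;0 0 0 0;0 0 0 0;0 0 0 0;0 0 0 0;0 0 0 0;0 0 0 0;0 0 0 0' 0.2 25 && python3 -c "
from h import *
go(*disp(1,1),.098,170.65); feel(3)"
```

```text
time: 36.0
ee_pos: [0.5876, -0.0083, 0.0992]
tcp_rot: [-70.3, 90.0, 10.3]
wrist_force: [0.4, 0.9, 0.7]
opening: 0.0557
t 36.0 at [ 0.5876 -0.0083  0.0992] yaw 170.61 F [0.4  0.88 0.65] T [ 0.025 -0.006 -0.01 ] open 0.0557
shift mm [ 1.2 -0.  -0. ] turn -0.04
time: 37.0
ee_pos: [0.5881, -0.0082, 0.0999]
tcp_rot: [-78.4, 89.9, 2.2]
wrist_force: [5.0, 0.2, 3.7]
opening: 0.0291
t 37.0 at [ 0.5881 -0.0082  0.0999] yaw 170.62 F [5.03 0.23 3.74] T [ 0.203 -1.025  0.138] open 0.0291
shift mm [ 1.9  0.5 -0.2] turn -0.03
t 37.15 F disp x,y,z [4.99 1.95 3.23] T [ 0.333 -0.985] tcp disp mm [ 1.46  1.2  99.92]
```

```bash
python3 -m jog '-0.4 -0.5 0 0;-0.8 -0.8 0 0;-1 -0.8 1.5 0;-1.2 -0.8 3 0;-1.4 -0.8 4.5 0;-1.6 -0.8 6 0;-1.8 -0.8 7.5 0;-2 -0.8 9 0' && python3 -c "
from h import *
feel(3)"
```

```text
time: 38.15
ee_pos: [0.5896, 0.0008, 0.1011]
tcp_rot: [83.3, 90.0, 163.9]
wrist_force: [0.5, -0.8, -1.4]
opening: 0.0295
t 38.3 F disp x,y,z [-0.27  0.42 -2.1 ] T [0.105 0.028] tcp disp mm [  1.62  10.34 101.25]
```

```bash
python3 -m jog '-3 0 0 0;-7 0 0 0;-13 0 0 0;-25 0 0 0;-45 0 0 0;-70 0 0 0;-95 0 0 0;-110 0 0 0' && python3 - <<'E'
from h import *
feel(3)
a=camera("top"); v=a["color"].max(2); m=(v<75).astype(np.uint8); m[:, :190]=0; m[:,258:]=0; m[:172]=0; m[230:]=0
r=cv2.minAreaRect(max(cv2.findContours(m,0,1)[0],key=cv2.contourArea)); print(r)
C=np.array([onz(a,*p,.01)[:2] for p in cv2.boxPoints(r)]); c=C.mean(0); e=C[1:]-C[:-1]; print(C.round(4).tolist(),c,np.linalg.norm(e,axis=1),np.degrees(np.arctan2(e[:,1],e[:,0])))
E
```

```text
time: 39.3
ee_pos: [0.5902, 0.0005, 0.2135]
tcp_rot: [-80.8, 89.9, -0.2]
wrist_force: [0.5, 0.8, -3.6]
opening: 0.0295
t 39.45 F disp x,y,z [-0.28  0.16 -2.51] T [-0.015  0.03 ] tcp disp mm [  2.07  10.06 211.94]
((223.90243530273438, 201.62196350097656), (37.65715026855469, 51.35066604614258), 83.6598129272461)
[[0.5224, 0.3939], [0.5398, 0.2147], [0.4082, 0.2007], [0.391, 0.3792]] [0.46535054 0.29712497] [0.1801048  0.13231802 0.17924678] [ -84.43466436 -173.9607871    95.53793437]
```

```bash
python3 -c "
from h import *
go(.466,.283,.212,185.7)"
```

```text
t 39.5 at [5.898e-01 5.000e-04 2.110e-01] yaw 170.61 F [ 0.21  1.25 -3.34] T [-0.03   0.019 -0.038] open 0.0292
shift mm [ -1.  168.3 258.5] turn -15.09
```

```bash
python3 -m jog '0 12 18 0;0 33 52 -2;0 60 92 -5;0 88 135 -8;0 116 178 -11;0 140 215 -13;0 158 242 -15;0 168 258 -15' && python3 -m jog '10 0 0 0;25 0 0 0;45 0 0 0;65 0 0 0;85 0 0 0;103 0 0 0;117 0 0 0;125 0 0 0' && python3 -c "
from h import *
go(.466,.283,.026,185.7); feel(3)"
```

```text
time: 40.5
ee_pos: [0.4646, 0.2841, 0.2107]
tcp_rot: [107.3, 89.9, -157.0]
wrist_force: [0.1, 0.0, -3.9]
opening: 0.0291
time: 41.5
ee_pos: [0.4661, 0.2821, 0.0853]
tcp_rot: [115.9, 90.0, -148.5]
wrist_force: [-0.1, 0.6, -2.9]
opening: 0.0289
t 41.5 at [0.4661 0.2821 0.0853] yaw -174.42 F [-0.09  0.57 -2.94] T [ 0.002 -0.026 -0.014] open 0.0289
shift mm [59.3 -0.1  1. ] turn -0.12
t 41.65 F disp x,y,z [-0.22 -0.08 -3.71] T [-0.012  0.028] tcp disp mm [-166.08  268.08   86.36]
```

```bash
python3 -m jog '10 0 0 0;22 0 0 0;34 0 0 0;46 0 0 0;55 0 0 0;62 0 0 0;67 0 0 0;70 0 0 0' && python3 -c "
from h import *
feel(3)"; python3 -m jog '1 0 0 0;2 0 0 0;3 0 0 0;4 0 0 0;5 0 0 0;6 0 0 0;6.5 0 0 0;7 0 0 0' && python3 -c "
from h import *
feel(3)"
```

```text
time: 42.65
ee_pos: [0.4662, 0.2825, 0.0162]
tcp_rot: [-59.4, 90.0, 36.3]
wrist_force: [0.7, -0.2, -2.8]
opening: 0.0289
t 42.8 F disp x,y,z [-0.13  0.4  -2.91] T [-0.01   0.028] tcp disp mm [-166.02  268.18   16.48]
time: 43.8
ee_pos: [0.4662, 0.2825, 0.0094]
tcp_rot: [-170.5, 90.0, -74.9]
wrist_force: [-0.2, 0.7, -3.8]
opening: 0.0294
t 43.95 F disp x,y,z [-0.18 -0.04 -2.93] T [-0.018 -0.014] tcp disp mm [-166.06  268.16    9.38]
```

```bash
python3 -m jog '0.5 0 0 0;1 0 0 0;1.5 0 0 0;2 0 0 0;2.3 0 0 0;2.6 0 0 0;3 0 0 0;3 0 0 0' && python3 -c "
from h import *
feel(3)"
```

```text
time: 44.95
ee_pos: [0.4663, 0.2828, 0.0067]
tcp_rot: [-36.6, 90.0, 59.1]
wrist_force: [-1.6, 2.5, 3.7]
opening: 0.0291
t 45.1 F disp x,y,z [-2.66  2.63  3.01] T [0.293 0.455] tcp disp mm [-166.01  268.47    6.71]
```

```bash
python3 -m jog '0.2 0 0 0;0.4 0 0 0;0.6 0 0 0;0.8 0 0 0;1 0 0 0;1.2 0 0 0;1.5 0 0 0;1.5 0 0 0' - 20 && python3 -c "
from h import *
feel(3)"
```

```text
time: 46.1
ee_pos: [0.4662, 0.2824, 0.0048]
tcp_rot: [-156.5, 90.0, -60.9]
wrist_force: [1.5, 4.1, 3.5]
opening: 0.0292
t 46.25 F disp x,y,z [0.12 3.84 3.38] T [ 0.492 -0.185] tcp disp mm [-166.02  268.08    4.87]
```

```bash
python3 -m jog '0.2 0 0 0;0.4 0 0 0;0.6 0 0 0;0.8 0 0 0;1 0 0 0;1.2 0 0 0;1.4 0 0 0;1.4 0 0 0' && python3 -c "
from h import *
feel(3)"
```

```text
time: 47.25
ee_pos: [0.4661, 0.2825, 0.0037]
tcp_rot: [4.2, 90.0, 99.8]
wrist_force: [-1.1, 3.1, 7.0]
opening: 0.0292
t 47.4 F disp x,y,z [-1.06  3.58  6.21] T [0.415 0.181] tcp disp mm [-166.19  268.13    3.69]
```

```bash
python3 -m jog '0 0 0 0;0 0 0 0;0 0 0 0;0 0 0 0;0 0 0 0;0 0 0 0;0 0 0 0;0 0 0 0' 0.42 20 && python3 -m jog '0 0 0 0;0 0 0 0;0 0 0 0;-5 0 0 0;-20 0 0 0;-50 0 0 0;-90 0 0 0;-130 0 0 0' 0.6 && python3 -m jog '-40 0 0 0;-60 0 -30 0;-60 0 -80 0;-60 0 -130 0;-60 0 -170 0;-60 0 -200 0;-60 0 -215 0;-60 0 -215 0' && python3 - <<'E'
from h import *
o=status.get_obs(); print(o["time"],o["ee_pos"],o["opening"])
a=camera("top"); b=camera("side")
f=lambda c,x0,y0,x1,y1:cv2.resize(c["color"][y0:y1,x0:x1,::-1],(400,300),interpolation=2)
cv2.imwrite("pics/p12.png",np.vstack([np.hstack([f(a,190,165,270,225),f(b,205,145,285,205)]),np.hstack([f(b,290,140,390,215),f(b,330,230,410,290)])]))
E
```

```text
time: 48.4
ee_pos: [0.4662, 0.2825, 0.0035]
tcp_rot: [-111.0, 90.0, -15.4]
wrist_force: [-0.4, 0.3, -0.1]
opening: 0.036
time: 49.4
ee_pos: [0.4662, 0.2824, 0.1359]
tcp_rot: [-65.4, 89.9, 30.3]
wrist_force: [0.9, 0.3, 0.2]
opening: 0.051
time: 50.4
ee_pos: [0.4873, 0.0682, 0.1941]
tcp_rot: [-76.2, 90.0, 19.3]
wrist_force: [-0.4, -0.3, 0.7]
opening: 0.0511
50.4 [0.48733396 0.06816077 0.19409865] 0.051077950832360115
```

View pics/p12.png

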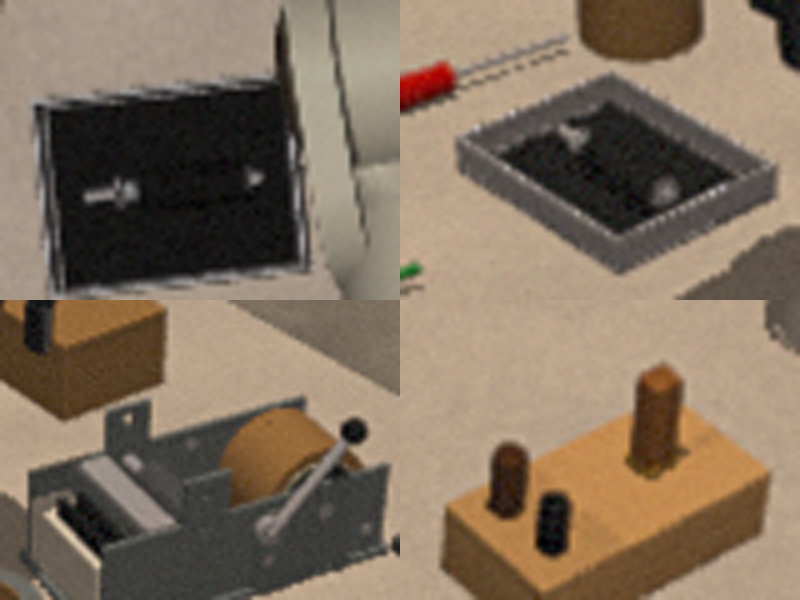

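The last picture shows the roller lying across the middle of the tray, with its ends at crop (85,195) and (262,178). The dispenser is empty and the fork is back in the block at crop (658,415). I hand in.

```bash
python3 -c "
from h import *
a=camera('top')['color'].astype(int)
for _ in range(6): b=camera('top')['color'].astype(int)
print('tray change',abs(a-b)[180:222,198:240].mean())
bot.job_done(); print(status.get_obs()['time'])"
```

```text
tray change 3.3446712018140587
the job is handed in; nothing more can be done
the job is handed in; nothing more can be done
```

The job is handed in: the roller is lying in the steel tray and the fork is back in its slot. I handed in shortly after 50.4 s of the 72 s, and no verdict was reported.

**Push and lift:** I pushed the collar in about 7 mm, judged from the measured force of about 6 N, and stopped just short of the hard stop. I then lifted the sprung end over the ear, let the spring out and rested the axle on the ear top.

**Tool:** Before lowering the fork, I saw no slip in the grip. It seated at its starting height with about 5 N of contact, and its handle top was back at the starting pixel row. I did not re-measure its tilt or its distance from the slot point after release.

**Roller:** I drew the plain stub out of its hole and lowered the roller until it touched the tray floor at about 6 N. Lowering a further 3 mm turned it towards level, and I then opened the fingers. I estimate one end settled the last 2 mm or so.

**Last checks:**
- The final picture shows the roller across the middle of the tray, the dispenser empty and the fork upright in the block. The arm is clear of all of them.
- A last comparison of tray images changed by about 3 grey levels on average. I took that as camera noise but did not confirm it.
- The wrist force stayed small throughout, and I saw nothing else disturbed in the views I took. I did not measure each bench object's position at the end.

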